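Fit the shade on the worktop lamp and hold its stem raised

ROBOT

A 6-joint arm with a two-finger parallel gripper is mounted at the origin on a cart in front of the work surface, level with it; the furniture and walls round the work are solid. World frame = base frame: x ahead of the robot, y to its left, z up, the work surface at z = 0. Lengths are in mm, angles in degrees, forces in N, time in s.
With the tool pointing down it reaches from about 350 to 850 mm from the base axis. Payload 8.1 kg.
Tool frame: the origin (TCP) lies at the very end of the fingers, on their centre line; the grasp point (between the pads) lies 19 mm behind it; z points along the fingers, y is the line along which they close (so a half turn about z gives the same grasp; the last joint's range is limited). The gripper opens to 85 mm and grips with 20 to 120 N. Pads are 22 mm wide; open, the fingers measure 114 mm over their backs; the gripper's body (76 mm by 85 mm) begins 54 mm behind the grasp point. The pads swing forward as they close: fully open they stand 13 mm farther back than shut.
Start: joints at [66.44, 7.471, 85.268, -0, 87.261, -4.893], TCP at [192.019, 568.449, 231.292] pointing down, gripper open.
Joint ranges: [-169.43, 169.43], [-51.17, 129.36], [1.28, 143.12], [-76.62, 256.62], [0, 156.53], [-152.29, 152.29]. Speed limits (degrees/s): [136.94, 136.94, 159.86, 180, 180, 180].

INTERFACE

Orientations are given as [roll, pitch, yaw] about the fixed x, y, z axes, in that order (R = Rz(yaw) Ry(pitch) Rx(roll)).
In Python, from bench import sense, eyes, job, models gives the robot as it stands. The module is installed in compiled form; this text tells all that it offers.
- The arm moves only by the tool apply_moves, never from a script. Its argument "rows" is a list of rows, each a list of 6 numbers: the shift along the tool's x, y, z in mm, then the turn, a rotation vector about the tool's x, y, z in rad. In form: [[dx, dy, dz, rx, ry, rz], ...]. A call has exactly 5 rows; each row shifts and turns the commanded pose from where the row before left it, along the tool's axes as they then stand; what a row does not reach is not made up. A row lasts 1/8 s, in which the tool goes at most 62.5 mm and 10.7 degrees, less where a joint would pass 70% of its speed; a pose out of reach is approached as far as the arm can. A call is refused whole if a number of a shift passes 62.5 or a number of a turn 0.188, either way. A call with a gripper value outside its range is refused whole. "fingers" is the finger opening in mm, from 0 to 85.4, set as the call begins (left out, the last holds). The fingers move at their own pace and stop on an object; "grip_force" is the grip in N (left out, the last holds). Time passes only in rows, so rows that do not move let the fingers close, or fill a call up. It gives the time, the measured TCP pose, the force, the opening and the grip force at its end, in the units of the state.
- sense(): the state, without advancing time (a new reading comes with each control period).
- eyes.snapshot(name): name is "side" or "top"; returns (picture, depth): 420x560x3 uint8, red, green, blue; 420x560 float32, mm along the optical axis (not along the pixel's ray), 0 where there is no reading.
- eyes.get_calibration(name): a dict with "intrinsics" (3x3 intrinsics, pixels), "R" (3x3) and "t" (3): a world point X has camera coordinates R X + t. Camera axes: x right, y down, z forward; pixel columns grow to the right and rows downward; lengths in mm; the calibration is good to about 2 mm. A picture is of the moment at which its call begins. get_calibration takes no time and is no camera call.
- job.hand_in(): hands the job in; it is judged then, once.
Trained networks look in the newest picture that a camera, given by its name, has taken for a name from the list of things; names that differ only in an ending like _2 or _b are one class to them, and where a whole thing is asked for, a point or a joint stands for the part that bears it (a point fixed in the world has none). Each returns a list of dicts, best first, with "confidence" (0 to 1); they miss things now and then, are a little off and sometimes report something else, mostly with a low value. They report only what shows in the picture. A call takes as long as a camera call.
- models.boxes_of(name, camera): "xyz" ([x, y, z] in mm, in world coordinates, good to about 4 mm: the middle of the surface that is visible of it).
- models.cut_out(name, camera): "pixels" (420x560 bool, what is visible of it).
- models.place_of(name, camera): "xyz" ([x, y, z] in mm, in world coordinates, good to about 4 mm: a listed point, or the origin of a listed thing).
The state is a dict: "time": time; "joint_pos": joint angles; "qd": joint speeds; "joint_efforts": joint torques, N m; "tool_pos": TCP position; "tcp_rot": TCP orientation; "ft_force": force on the tool from outside, world axes, zero at the start; "wrist_torque": the same for the moment, N m; "finger_gap": finger opening in mm; "grip_force": force on a finger pad.
Only numpy, scipy, OpenCV 4.12 (cv2) and the standard library are available. Lean on these libraries where they do the work, as an engineer would, in place of code of your own. Each camera call takes 0.05 s, during which the arm holds its last target. There are 200 camera calls.

TASK

Get the cordless lamp ready to light the chopping: lower its green shade, hub up, over the head with the orange button until the hub sits fully down and level on the lamp's black seat, and let go of it. Then squeeze the orange button in and, keeping it squeezed, pull the stem up past its first stop to its second stop, the end of its travel. Nothing catches up there, so finish while still squeezing the button and holding the stem up at the second stop, the shade still seated, so that I can tighten the thumb screw; leave the pepper mill, salt shaker and tin alone.

Things in the scene. Friction and masses are not known exactly. Their poses are not given: they have to be found in the camera images.
- lamp: Cordless lamp without shade, fixed to the worktop: round green base 110 mm across, 18 mm high; green tube 24 mm thick; loose silver clamp collar 33 mm across at 102 to 122 mm height with a small thumb screw on its +y side, reaching 33 mm from the axis. Origin: centre of the underside, z up. The orange button is on its -x side.
- lamp_seat (a point): On the lamp's axis, in the flat top (40 mm across) of the black seat disc where the shade's hub comes to rest; rides on the telescopic stem, 135 mm above the worktop at the start. On it stands a round silver boss 31 mm across, 13 mm high, its upper 5 mm tapered to 18 mm, which enters the hub's bore; above it a 15 mm neck, then the head. Axes as lamp.
- lamp_head (a point): On the lamp's axis at mid height of the button, 44 mm above lamp_seat; rides on the stem. The head is a black block 28 to 57 mm above lamp_seat, 18 mm wide in y, flat back at x = +12 mm. The orange button (11 mm wide in y, 21 high) is in its -x side, face at x = -13 mm when out, -8 mm when in: 25 mm across button and back, 20 mm squeezed. The head passes through the hub.
- button (a joint): How far the orange button is pressed in towards the lamp's +x: 0 out, 0.005 m fully in. It springs back: 2.4 N to start it, 6.4 N fully in. Pressed in 3.5 mm or more it frees the stem.
- stem (a joint): How far the telescopic stem is pulled up, m: 0 pushed in (start, caught), 0.045 first stop (catches if the button is out), 0.090 second stop: hard end of travel, no catch, it slides down if let go. Button out: locked at the catches. Button in: stem and shade weigh 3 to 4 N, with about 1 N friction.
- shade: Green conical lamp shade standing on its rim, 124 mm across and 56 mm high in all, 0.1 kg, loose, the same all round. Origin: centre of the rim plane at the bottom, z up. The cone rises to 36 mm; on it stands a silver hub ring 44 mm across and 20 mm high (from 36 to 56 mm) with an open bore 34 mm across right through: grip the hub across its outside.
- shade_hub (a point): Centre of the shade's hub top edge, 56 mm above the rim plane.
- shade_foot (a point): Centre of the hub's lower face, 36 mm above the rim plane, inside the shade: it meets lamp_seat when the shade is seated.
- pepper_mill: Wooden pepper mill, 58 mm across, 170 mm high, loose bystander. Origin: centre of its underside.
- salt_shaker: Grey and clear salt shaker, 44 mm across, 90 mm high, loose bystander. Origin: centre of its underside.
- tin: Food tin, 75 mm across, 58 mm high, loose bystander. Origin: centre of its underside.

How it is judged (in metres and radians):
On the way, in this order (a step that is already met when the one before it is completed fails the run):
1. the shade sits down level on the lamp's seat and the gripper has let go of it (horizontal distance between shade_foot and lamp_seat below 0.004 m and z of shade_foot in the frame of lamp_seat below 0.003 m and angle between shade's own z axis and vertical below 0.06 rad and contact force between the fingers and shade below 0.2 N), for 0.2 s.
2. the button is squeezed and the stem is drawn up past its first stop (value of joint button above 0.004 m and value of joint stem above 0.055 m), for 0.05 s.
At the end, for the whole second after the job is handed in: The fingers keep the button in (4 mm or more) and hold the stem still at its second stop (above 0.086 of 0.090 m); the shade sits on the seat (within 4 mm of the axis, 3 mm of the seat, level to 0.06 rad), at rest and not touched by the fingers (value of joint stem above 0.086 m and velocity of joint stem between -0.01 and 0.01 m/s and value of joint button above 0.004 m and contact force between the fingers and stem above 2 N and horizontal distance between shade_foot and lamp_seat below 0.004 m and z of shade_foot in the frame of lamp_seat below 0.003 m and angle between shade's own z axis and vertical below 0.06 rad and contact force between the fingers and shade below 0.5 N and linear speed of shade below 0.02 m/s); the arm keeps its last pose, push and grip.
It fails at once if the shade is dropped instead of lowered (linear speed of shade above 0.5 m/s and contact force between the fingers and shade below 0.05 N).
It fails at once if the pepper mill, salt shaker or tin is pushed more than 15 mm or knocked over (distance of any of pepper_mill, salt_shaker, tin from where it was at the start of the episode above 0.015 m or angle between any of pepper_mill, salt_shaker, tin's own z axis and vertical above 0.3 rad).
It also fails if it takes over 54 s, if anything falls off the work surface, if the arm or the gripper's body presses on something with over 40 N, if the wrist force passes 120 N, or if a joint passes its speed limit or range.

## Working session

There is one attempt and no reset: what is moved stays moved. The work goes in short steps, Python scripts to look and compute and a tool call to move; the robot and the scene stay as the last step left them, time stands still between calls to the robot, and variables do not carry over. Pictures are saved under pics/ and viewed, at most 10 in all, crops included, and the job is handed in when it is done.

Besides the shell and the picture viewer there is one more tool, called as name(argument=value, ...) on one line, values as JSON. apply_moves: Moves the arm, as the interface text tells. Its arguments: {"type":"object","properties":{"rows":{"type":"array"},"fingers":{"type":"number"},"grip_force":{"type":"number"}},"required":["rows"]}

```bash
mkdir -p pics
cat > h.py <<'E'
import numpy as np, cv2
from bench import sense, eyes, job, models
def cloud(name):
    p,d=eyes.snapshot(name); c=eyes.get_calibration(name)
    K=np.array(c["intrinsics"]);R=np.array(c["R"]);t=np.array(c["t"])
    v,u=np.mgrid[:420,:560]
    X=np.stack([(u-K[0,2])/K[0,0]*d,(v-K[1,2])/K[1,1]*d,d],-1)
    W=(X-t)@R
    W[d==0]=np.nan
    return p,d,W
def circ(P):
    A=np.c_[2*P[:,:2],np.ones(len(P))];s=np.linalg.lstsq(A,(P[:,:2]**2).sum(1),rcond=None)[0]
    return s[:2],np.sqrt(s[2]+s[:2]@s[:2])
E
python3 - <<'E'
from h import *
ims=[]
for n in("side","top"):
    p,d,W=cloud(n); ims.append(p)
    c=eyes.get_calibration(n);print(n,np.round(-np.array(c["R"]).T@c["t"]),np.round(c["R"],2).tolist())
    for o in("lamp","lamp_seat","lamp_head","shade","shade_hub","pepper_mill","salt_shaker","tin"):
        r=models.place_of(o,n); print(n,o,[(np.round(x["xyz"]),round(x["confidence"],2)) for x in r[:2]])
cv2.imwrite("pics/a.png",cv2.cvtColor(np.vstack(ims)[:, :],cv2.COLOR_RGB2BGR)[:, :] if 0 else cv2.resize(cv2.cvtColor(np.hstack(ims),cv2.COLOR_RGB2BGR),(800,300)))
print(sense())
E
```

```text
side [433. 405. 709.] [[-0.98, -0.2, -0.0], [-0.13, 0.66, -0.74], [0.15, -0.73, -0.67]]
side lamp [(array([476., -32.,   2.]), 0.8)]
side lamp_seat [(array([478., -35., 137.]), 0.94)]
side lamp_head [(array([477., -36., 178.]), 0.56)]
side shade [(array([ 442., -299.,    4.]), 0.7)]
side shade_hub [(array([ 438., -301.,   60.]), 0.88)]
side pepper_mill [(array([ 704., -136.,   -2.]), 0.61)]
side salt_shaker [(array([662., -90.,  -0.]), 0.6)]
side tin [(array([ 669., -391.,    1.]), 0.56)]
top [ 406. -238. 1062.] [[0.01, -1.0, -0.04], [-0.99, -0.0, -0.16], [0.16, 0.04, -0.99]]
top lamp [(array([476., -35.,  -4.]), 0.67)]
top lamp_seat [(array([474., -36., 136.]), 0.72), (array([475., -34.,  -4.]), 0.67)]
top lamp_head []
top shade [(array([ 440., -304.,    5.]), 0.89)]
top shade_hub [(array([ 438., -301.,   54.]), 0.88), (array([476., -31., 178.]), 0.48)]
top pepper_mill [(array([ 700., -131.,    0.]), 0.64), (array([664., -88.,  -3.]), 0.54)]
top salt_shaker [(array([663., -87.,  -1.]), 0.91), (array([ 436., -298.,   32.]), 0.23)]
top tin [(array([ 673., -391.,   -1.]), 0.7)]
{'time': 0.9, 'joint_pos': array([ 6.64423320e+01,  7.47012514e+00,  8.52645546e+01,  1.71743187e-03,
        8.72619121e+01, -4.89449341e+00]), 'qd': array([ 0.03542894, -0.00063207, -0.00574474,  0.00135256,  0.05321272,
        0.0364735 ]), 'joint_efforts': array([-8.79568106e-04, -5.69297361e+01, -5.00877392e+01, -4.05148294e-04,
        5.99043760e-04,  8.54473740e-06]), 'tool_pos': array([191.99647655, 568.48151913, 231.33422866]), 'tcp_rot': array([ 1.79996458e+02, -1.41842862e-03,  1.61336743e+02]), 'ft_force': array([-0.45283503, -0.46879682, -0.15521891]), 'wrist_torque': array([ 0.00350229, -0.01892094, -0.06963444]), 'grip_force': 0.0, 'finger_gap': 85.38925839249528}
```

View pics/a.png

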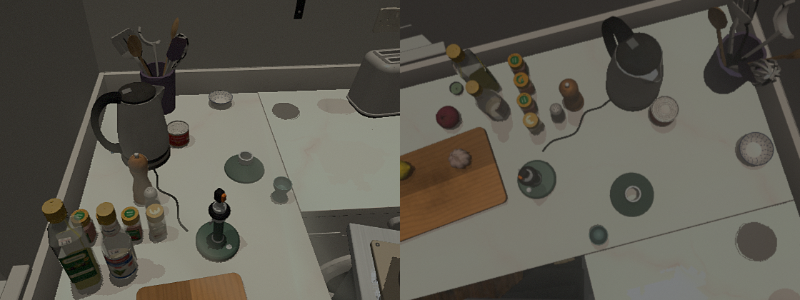

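Run:
```python
from h import *
for n in("side","top"):
    p,d,W=cloud(n); hsv=cv2.cvtColor(p,cv2.COLOR_RGB2HSV)
    def reg(c,r,z0,z1): return (np.hypot(W[...,0]-c[0],W[...,1]-c[1])<r)&(W[...,2]>z0)&(W[...,2]<z1)
    m=reg((477,-35),40,150,210); P=W[m]; print(n,"head n",len(P),np.nanpercentile(P,[5,50,95],axis=0).round(1).tolist())
    o=m&(hsv[...,0]<20)&(hsv[...,1]>150)&(hsv[...,2]>100); print(" orange",o.sum(),np.nanmean(W[o],0) if o.any() else None)
    t=reg((477,-35),40,186,210); print(" headtop",t.sum(),np.nanmean(W[t],0),cv2.minAreaRect(W[t][:,:2].astype(np.float32)))
    h=reg((439,-301),40,50,65); print(" hubtop",h.sum(),circ(W[h]),np.nanmedian(W[h][:,2]), cv2.minEnclosingCircle(W[h][:,:2].astype(np.float32)))
    b=reg((477,-35),62,12,24); print(" base",b.sum(),cv2.minEnclosingCircle(W[b][:,:2].astype(np.float32)))
    b=reg((440,-301),75,-10,40); print(" rim",cv2.minEnclosingCircle(W[b&(W[...,2]>6)][:,:2].astype(np.float32)))
    r=np.argwhere(m); a,bb=r.min(0)-40,r.max(0)+40
    cv2.imwrite(f"pics/h{n}.png",cv2.resize(cv2.cvtColor(p[a[0]:bb[0],a[1]:bb[1]],cv2.COLOR_RGB2BGR),None,fx=4,fy=4)[:600,:400])
x,y=[cv2.imread(f"pics/h{n}.png") for n in("side","top")]
H=min(len(x),len(y));cv2.imwrite("pics/b.png",np.hstack([x[:H],y[:H]]))
```

```text
side head n 338 [[468.4, -36.9, 154.0], [478.9, -26.7, 183.9], [489.3, -22.6, 192.7]]
 orange 20 [471.80372725 -26.67515839 188.99617458]
 headtop 149 [479.13816365 -30.49159403 190.43766343] ((478.8479309082031, -30.775800704956055), (17.076356887817383, 25.39670753479004), 52.32453536987305)
 hubtop 160 (array([ 438.40924964, -298.40859097]), np.float64(19.448268085105315)) 54.9688117245378 ((437.54620361328125, -299.3775329589844), 23.056533813476562)
 base 2247 ((478.0411376953125, -31.979957580566406), 55.05029296875)
 rim ((438.08868408203125, -297.5947265625), 60.6005859375)
top head n 181 [[467.4, -45.5, 167.9], [476.7, -37.0, 188.4], [487.9, -27.1, 192.8]]
 orange 15 [470.29722259 -29.73480888 187.50115896]
 headtop 130 [478.40578948 -35.80639309 189.72193197] ((477.4830627441406, -34.84306716918945), (17.35797691345215, 24.152393341064453), 59.89956283569336)
 hubtop 173 (array([ 437.61600412, -301.45611804]), np.float64(19.389438090266253)) 54.02244811648714 ((437.7601013183594, -301.5154724121094), 21.759485244750977)
 base 1576 ((476.92108154296875, -35.3231201171875), 54.692569732666016)
 rim ((437.25091552734375, -301.0908508300781), 60.29497528076172)
```

View pics/b.png

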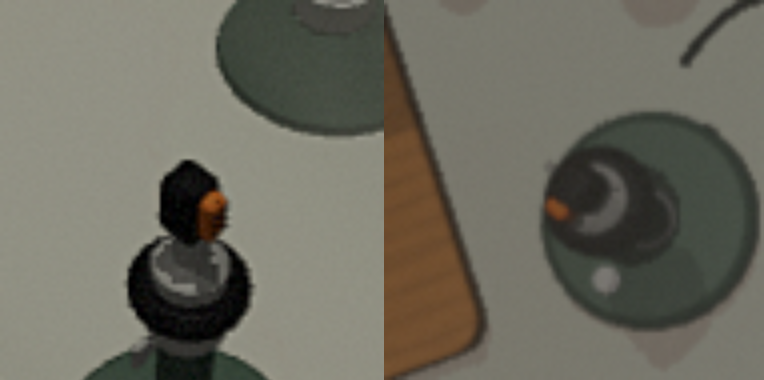

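The side view shows the lamp in the lower middle at about (218,215) of the left half, and the shade at about (245,165). The close-up shows the orange button facing roughly (-x,+y). Direction estimates put it at about 143°, so the fingers should close along that line, giving a tool yaw of about 53°.

```bash
cat >> h.py <<'E'
from scipy.spatial.transform import Rotation as Ro
def plan(*wps):
    """wps: (x,y,z,yaw,nrows); prints tool-frame rows from measured pose"""
    s=sense(); p=np.array(s["tool_pos"]); R=Ro.from_euler("xyz",s["tcp_rot"],degrees=True)
    print("t",round(s["time"],2),p.round(1),np.round(s["tcp_rot"],2),"F",np.round(s["ft_force"],1),"gap",round(s["finger_gap"],1),round(s["grip_force"],1))
    rows=[]
    for x,y,z,yaw,n in wps:
        q=np.array([x,y,z]); T=Ro.from_euler("xyz",[180,0,yaw],degrees=True)
        w=(R.inv()*T).as_rotvec(); p0=p.copy()
        for i in range(n):
            rows.append(np.r_[R.inv().apply((q-p0)/n),w/n]); R=R*Ro.from_rotvec(w/n)
        p=q
    for i,r in enumerate(rows):
        print(("call\n" if i%5==0 else "")+str([round(float(v),1) for v in r[:3]]+[round(float(v),3) for v in r[3:]]).replace(" ",""))
E
python3 -c "
from h import *
plan((440,10,270,100,15),(438,-300,150,53,10))"
```

```text
t 1.0 [192.  568.5 231.3] [180.    -0.   161.34] F [ 1.1  0.6 -0.1] gap 85.5 0.0
call
[-27.6,-30.0,-2.6,0.0,-0.0,0.071]
[-29.6,-27.9,-2.6,0.0,-0.0,0.071]
[-31.6,-25.8,-2.6,0.0,-0.0,0.071]
[-33.3,-23.4,-2.6,0.0,-0.0,0.071]
[-34.9,-21.0,-2.6,0.0,-0.0,0.071]
call
[-36.3,-18.5,-2.6,0.0,-0.0,0.071]
[-37.5,-15.8,-2.6,0.0,-0.0,0.071]
[-38.6,-13.1,-2.6,0.0,-0.0,0.071]
[-39.4,-10.3,-2.6,0.0,-0.0,0.071]
[-40.0,-7.5,-2.6,0.0,-0.0,0.071]
call
[-40.5,-4.6,-2.6,0.0,-0.0,0.071]
[-40.7,-1.7,-2.6,0.0,-0.0,0.071]
[-40.7,1.2,-2.6,0.0,-0.0,0.071]
[-40.5,4.1,-2.6,0.0,-0.0,0.071]
[-40.1,7.0,-2.6,0.0,-0.0,0.071]
call
[-30.5,-5.6,12.0,0.0,-0.0,0.082]
[-30.8,-3.1,12.0,0.0,-0.0,0.082]
[-31.0,-0.5,12.0,0.0,-0.0,0.082]
[-30.9,2.0,12.0,0.0,-0.0,0.082]
[-30.7,4.5,12.0,0.0,-0.0,0.082]
call
[-30.2,7.0,12.0,0.0,-0.0,0.082]
[-29.5,9.5,12.0,0.0,-0.0,0.082]
[-28.6,11.9,12.0,0.0,-0.0,0.082]
[-27.6,14.2,12.0,0.0,-0.0,0.082]
[-26.3,16.4,12.0,0.0,-0.0,0.082]
```

apply_moves(rows=[[-27.6,-30.0,-2.6,0,0,0.071],[-29.6,-27.9,-2.6,0,0,0.071],[-31.6,-25.8,-2.6,0,0,0.071],[-33.3,-23.4,-2.6,0,0,0.071],[-34.9,-21.0,-2.6,0,0,0.071]])

```text
time: 1.62
tool_pos: [275.2, 381.2, 244.5]
tcp_rot: [180.0, 0.0, 140.9]
ft_force: [0.5, 0.3, -0.4]
finger_gap: 85.4
grip_force: 0.0
```

apply_moves(rows=[[-36.3,-18.5,-2.6,0,0,0.071],[-37.5,-15.8,-2.6,0,0,0.071],[-38.6,-13.1,-2.6,0,0,0.071],[-39.4,-10.3,-2.6,0,0,0.071],[-40.0,-7.5,-2.6,0,0,0.071]])

```text
time: 2.25
tool_pos: [358.3, 195.3, 257.6]
tcp_rot: [180.0, 0.0, 120.5]
ft_force: [0.2, 0.7, -0.7]
finger_gap: 85.7
grip_force: 0.0
```

apply_moves(rows=[[-40.5,-4.6,-2.6,0,0,0.071],[-40.7,-1.7,-2.6,0,0,0.071],[-40.7,1.2,-2.6,0,0,0.071],[-40.5,4.1,-2.6,0,0,0.071],[-40.1,7.0,-2.6,0,0,0.071]])

```text
time: 2.88
tool_pos: [441.9, 9.4, 270.6]
tcp_rot: [180.0, 0.0, 100.2]
ft_force: [0.3, 0.7, 0.2]
finger_gap: 84.9
grip_force: 0.0
```

apply_moves(rows=[[-30.5,-5.6,12,0,0,0.082],[-30.8,-3.1,12,0,0,0.082],[-31.0,-0.5,12,0,0,0.082],[-30.9,2.0,12,0,0,0.082],[-30.7,4.5,12,0,0,0.082]])

```text
time: 3.5
tool_pos: [441.1, -145.3, 210.1]
tcp_rot: [180.0, 0.0, 76.7]
ft_force: [0.5, -0.2, 0.8]
finger_gap: 85.6
grip_force: 0.0
```

apply_moves(rows=[[-30.2,7.0,12,0,0,0.082],[-29.5,9.5,12,0,0,0.082],[-28.6,11.9,12,0,0,0.082],[-27.6,14.2,12,0,0,0.082],[-26.3,16.4,12,0,0,0.082]])

```text
time: 4.12
tool_pos: [441.1, -300.3, 150.1]
tcp_rot: [180.0, -0.0, 53.2]
ft_force: [-0.3, -0.0, 0.3]
finger_gap: 85.3
grip_force: 0.0
```

Run:
```python
from h import *
s=sense();print(s["tool_pos"],s["tcp_rot"],s["ft_force"],s["joint_pos"])
ims=[]
for n in("side","top"):
    p,d,W=cloud(n); ims.append(p)
cv2.imwrite("pics/c.png",cv2.resize(cv2.cvtColor(np.hstack(ims),cv2.COLOR_RGB2BGR),(800,300)))
plan((438,-300,42,53,5))
```

```text
[ 441.05255383 -300.30683075  150.06214936] [ 1.79975007e+02 -1.58359016e-03  5.31691480e+01] [-0.27380613 -0.00117101  0.33402525] [-3.97586783e+01  2.30292319e-01  1.01447230e+02  2.91875884e-03
  7.82975992e+01 -2.92841736e+00]
t 4.22 [ 440.  -301.1  148.8] [-1.799e+02  4.000e-02  5.309e+01] F [-0.1  0.7 -0. ] gap 85.3 0.0
call
[-0.1,-0.4,21.4,-0.0,0.0,0.0]
[-0.1,-0.4,21.4,-0.0,0.0,0.0]
[-0.1,-0.4,21.4,-0.0,0.0,0.0]
[-0.1,-0.4,21.4,-0.0,0.0,0.0]
[-0.1,-0.4,21.4,-0.0,0.0,0.0]
```

View pics/c.png

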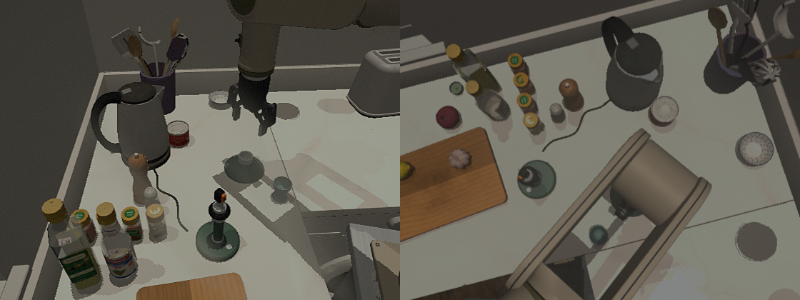

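apply_moves(rows=[[-0.1,0,21.6,0,0,0],[-0.1,0,21.6,0,0,0],[-0.1,0,21.6,0,0,0],[0,0,21.6,0,0,0],[0,0,21.6,0,0,0]], fingers=70)

```text
time: 4.85
tool_pos: [441.2, -298.8, 42.2]
tcp_rot: [180.0, -0.0, 53.4]
ft_force: [0.3, 0.2, -0.2]
finger_gap: 69.9
grip_force: 0.0
```

apply_moves(rows=[[0,0,0,0,0,0],[0,0,0,0,0,0],[0,0,0,0,0,0],[0,0,0,0,0,0],[0,0,0,0,0,0]], fingers=40, grip_force=20)

```text
time: 5.48
tool_pos: [441.1, -299.6, 42.7]
tcp_rot: [180.0, 0.0, 53.3]
ft_force: [-0.3, 0.1, -0.6]
finger_gap: 43.2
grip_force: 20.5
```

Run:
```python
from h import *
p,d,W=cloud("side")
plan((440,-300,42,53,1))
cv2.imwrite("pics/d.png",cv2.resize(cv2.cvtColor(p[130:290,260:480],cv2.COLOR_RGB2BGR),None,fx=3,fy=3))
```

```text
t 5.53 [ 441.1 -299.6   42.6] [179.96   0.    53.33] F [ 0.3 -0.1  0.6] gap 43.7 20.6
call
[-0.9,-0.6,0.6,0.001,0.0,0.006]
```

View pics/d.png

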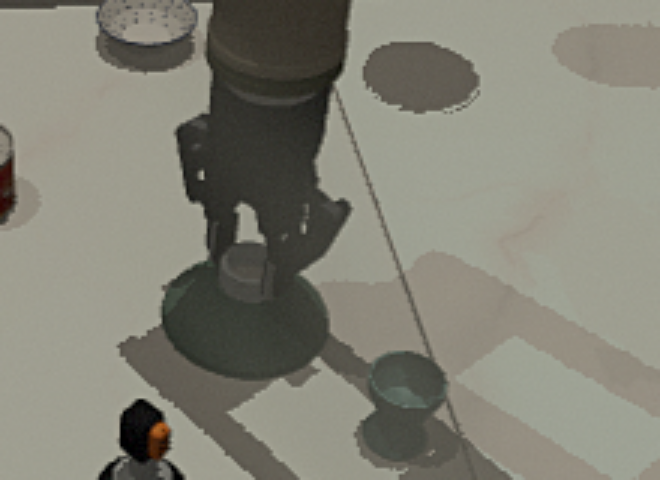

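The fingers hold the hub at (245,270) and the gap reads about 43.5 mm. I'll open, turn 90° and close again to centre the shade on the other axis.

apply_moves(rows=[[0,0,0,0,0,0],[0,0,0,0,0,0.15],[0,0,0,0,0,0.17],[0,0,0,0,0,0.178],[0,0,0,0,0,0.178]], fingers=62)

```text
time: 6.15
tool_pos: [441.0, -299.5, 42.4]
tcp_rot: [180.0, -0.0, 14.3]
ft_force: [0.0, 0.4, -0.6]
finger_gap: 62.2
grip_force: 0.0
```

apply_moves(rows=[[0,0,0,0,0,0.178],[0,0,0,0,0,0.178],[0,0,0,0,0,0.178],[0,0,0,0,0,0.178],[0,0,0,0,0,0.178]])

```text
time: 6.78
tool_pos: [440.9, -299.5, 42.4]
tcp_rot: [180.0, -0.0, -36.7]
ft_force: [0.2, -0.5, -0.1]
finger_gap: 61.9
grip_force: 0.0
```

apply_moves(rows=[[0,0,0,0,0,0],[0,0,0,0,0,0],[0,0,0,0,0,0],[0,0,0,0,0,0],[0,0,0,0,0,0]], fingers=40, grip_force=30)

```text
time: 7.4
tool_pos: [441.1, -299.6, 42.6]
tcp_rot: [180.0, -0.0, -36.4]
ft_force: [0.1, 0.8, 4.4]
finger_gap: 42.5
grip_force: 30.4
```

Run:
```python
from h import *
L=[]
p,d,W=cloud("side")
for i in range(4): eyes.snapshot("side"); s=sense(); L.append(np.r_[s["tool_pos"],s["tcp_rot"][2]])
print(np.round(L,1).tolist())
hsv=cv2.cvtColor(p,cv2.COLOR_RGB2HSV)
m=(np.hypot(W[...,0]-438,W[...,1]+298)<70)&(W[...,2]>4)&(W[...,2]<30)
print("rim circle now (side; was 438.1,-297.6)",cv2.minEnclosingCircle(W[m][:,:2].astype(np.float32)))
```

```text
[[441.1, -299.6, 42.6, -36.4], [441.1, -299.6, 42.6, -36.4], [441.1, -299.6, 42.6, -36.4], [441.1, -299.6, 42.6, -36.4]]
rim circle now (side; was 438.1,-297.6) ((439.1277770996094, -294.9457702636719), 63.951744079589844)
```

apply_moves(rows=[[0,0,-15,0,0,0],[0,0,-45,0,0,0],[0,0,-55,0,0,0],[0,0,-55,0,0,0],[0,0,-47,0,0,0]], grip_force=40)

```text
time: 8.28
tool_pos: [440.7, -299.3, 262.1]
tcp_rot: [180.0, -0.1, -36.4]
ft_force: [0.6, -0.3, -1.1]
finger_gap: 41.8
grip_force: 41.0
```

```bash
python3 -c "
from h import *
plan((478,-34,260,53,10))"
```

```text
t 8.28 [ 440.7 -299.3  262.1] [ 1.80e+02 -7.00e-02 -3.64e+01] F [ 0.6 -0.3 -1.1] gap 41.8 41.0
call
[-12.7,-23.6,0.2,0.0,-0.0,-0.156]
[-8.9,-25.3,0.2,0.0,-0.0,-0.156]
[-4.9,-26.3,0.2,0.0,-0.0,-0.156]
[-0.7,-26.8,0.2,0.0,-0.0,-0.156]
[3.4,-26.6,0.2,0.0,-0.0,-0.156]
call
[7.5,-25.7,0.2,0.0,-0.0,-0.156]
[11.4,-24.2,0.2,0.0,-0.0,-0.156]
[15.0,-22.2,0.2,0.0,-0.0,-0.156]
[18.3,-19.6,0.2,0.0,-0.0,-0.156]
[21.1,-16.5,0.2,0.0,-0.0,-0.156]
```

apply_moves(rows=[[-12.7,-23.6,0.2,0,0,-0.156],[-8.9,-25.3,0.2,0,0,-0.156],[-4.9,-26.3,0.2,0,0,-0.156],[-0.7,-26.8,0.2,0,0,-0.156],[3.4,-26.6,0.2,0,0,-0.156]])

```text
time: 8.9
tool_pos: [459.2, -165.7, 258.5]
tcp_rot: [-180.0, 0.0, 8.6]
ft_force: [0.3, -0.8, -1.5]
finger_gap: 42.1
grip_force: 40.9
```

apply_moves(rows=[[7.5,-25.7,0.2,0,0,-0.156],[11.4,-24.2,0.2,0,0,-0.156],[15.0,-22.2,0.2,0,0,-0.156],[18.3,-19.6,0.2,0,0,-0.156],[21.1,-16.5,0.2,0,0,-0.156]])

```text
time: 9.52
tool_pos: [477.7, -33.2, 257.6]
tcp_rot: [-180.0, 0.0, 53.3]
ft_force: [0.0, -0.2, -1.0]
finger_gap: 42.5
grip_force: 40.9
```

```bash
cat > m.py <<'E'
from h import *
from scipy.optimize import least_squares
def fit(P,r):
    return least_squares(lambda c:np.hypot(P[:,0]-c[0],P[:,1]-c[1])-r,np.median(P[:,:2],0),loss="soft_l1").x
def rep(tag):
    s=sense();t=np.array(s["tool_pos"]);print(t.round(1),np.round(s["tcp_rot"],2),np.round(s["ft_force"],1))
    zr=t[2]-42.6
    for n in("side","top"):
        p,d,W=cloud(n)
        g=cv2.cvtColor(p,cv2.COLOR_RGB2HSV)
        def reg(r,z0,z1): return (np.hypot(W[...,0]-478,W[...,1]+33)<r)&(W[...,2]>z0)&(W[...,2]<z1)
        m=reg(75,zr-3,zr+34)
        if m.sum()>20:
            print(n,"shade enc",cv2.minEnclosingCircle(W[m][:,:2].astype(np.float32)),m.sum())
            def res(c):
                Q=W[m]; Q=Q[(Q[:,2]>zr+3)&(Q[:,2]<zr+32)]; return np.hypot(Q[:,0]-c[0],Q[:,1]-c[1])-(c[2]-c[3]*(Q[:,2]-zr))
            f=least_squares(res,[478,-33,62,1.1],loss="soft_l1",f_scale=2);print("  cone fit",f.x.round(2))
        b=reg(62,12,24); print(n,"base enc",cv2.minEnclosingCircle(W[b][:,:2].astype(np.float32)) if b.any() else None)
        cv2.imwrite(f"pics/{tag}_{n}.png",cv2.resize(cv2.cvtColor(p,cv2.COLOR_RGB2BGR)[:,:],None,fx=1.4,fy=1.4))
E
python3 -c "
from m import *
rep('e')"
```

```text
[477.7 -33.2 257.6] [-1.7998e+02  1.0000e-02  5.3280e+01] [ 0.  -0.2 -1. ]
side shade enc ((477.568359375, -29.794095993041992), 61.644325256347656) 3438
  cone fit [478.58 -32.21  66.29   1.22]
side base enc ((478.9054870605469, -31.566694259643555), 55.025611877441406)
top shade enc ((477.78009033203125, -31.773162841796875), 61.45319747924805) 2326
  cone fit [478.09 -30.98  64.36   1.22]
top base enc ((477.34796142578125, -36.32838821411133), 54.281219482421875)
```

View pics/e_side.png

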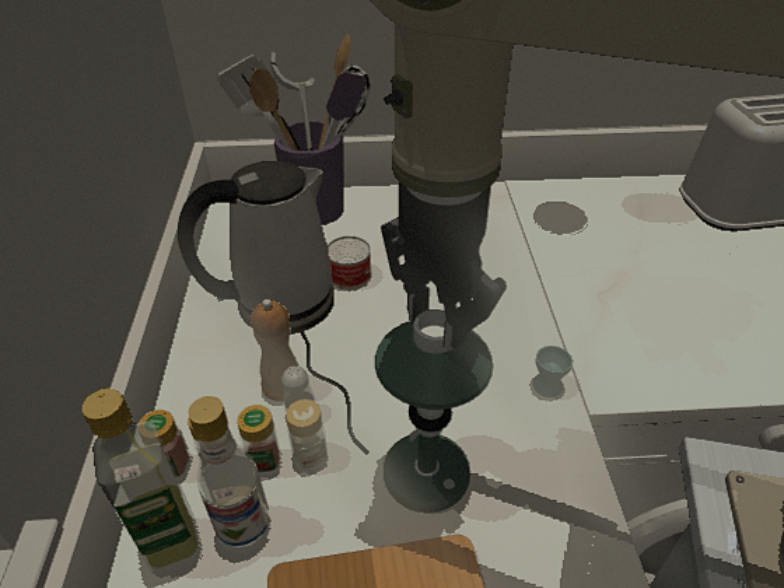

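The shade is held level at (433,365), above the seat at (430,415). Next I'll fit the lamp's known cylinders in the same pictures, to compare lamp and shade under the same camera bias.

```bash
cat > n.py <<'E'
from m import *
def cyl(W,c,r,z0,z1):
    q=W[(np.hypot(W[...,0]-c[0],W[...,1]-c[1])<r+5)&(W[...,2]>z0)&(W[...,2]<z1)]
    if len(q)<15: return None
    f=least_squares(lambda c:np.hypot(q[:,0]-c[0],q[:,1]-c[1])-r,c,loss="soft_l1",f_scale=1)
    return f.x.round(1),len(q),np.abs(f.fun).mean().round(2)
if __name__=="__main__":
    for n in("side","top"):
        p,d,W=cloud(n)
        print(n,[ (k,cyl(W,(478,-33),r,a,b)) for k,r,a,b in(("base",55,3,15),("tube",12,30,95),("collar",16.5,104,120),("boss",15.5,137,142.5),("hub",22,254,268))])
        b=W[(np.hypot(W[...,0]-478,W[...,1]+33)<60)&(W[...,2]>14)&(W[...,2]<23)]; print(" base top z",np.median(b[:,2]))
        b=W[(np.hypot(W[...,0]-478,W[...,1]+33)<24)&(W[...,2]>130)&(W[...,2]<141)]; print(" seat",len(b),np.median(b[:,2]) if len(b) else 0, cv2.minEnclosingCircle(b[:,:2].astype(np.float32)) if len(b) else 0)
E
python3 n.py
```

```text
side [('base', (array([479. , -33.9]), 360, np.float64(1.44))), ('tube', (array([478.7, -32.9]), 303, np.float64(0.48))), ('collar', (array([479.4, -32.3]), 53, np.float64(0.86))), ('boss', (array([479. , -33.2]), 45, np.float64(0.52))), ('hub', (array([474.9, -28.4]), 306, np.float64(2.11)))]
 base top z 17.828740092558377
 seat 260 134.33467867913868 ((477.923828125, -30.410018920898438), 23.528535842895508)
top [('base', (array([479.7, -29.2]), 297, np.float64(5.95))), ('tube', None), ('collar', None), ('boss', None), ('hub', (array([478.3, -33. ]), 92, np.float64(1.19)))]
 base top z 16.356496364033777
 seat 6 131.45839247192308 ((484.7371826171875, -13.344503402709961), 7.556158065795898)
```

apply_moves(rows=[[-0.5,0.4,10,0,0,0],[-0.5,0.5,12,0,0,0],[0,0,12,0,0,0],[0,0,12,0,0,0],[0,0,8,0,0,0]])

```text
time: 10.35
tool_pos: [477.8, -35.5, 202.0]
tcp_rot: [-179.9, 0.0, 53.0]
ft_force: [0.0, 0.1, 0.3]
finger_gap: 41.8
grip_force: 41.0
```

apply_moves(rows=[[0,0,3,0,0,0],[0,0,3,0,0,0],[0,0,3,0,0,0],[0,0,2,0,0,0],[0,0,0,0,0,0]])

```text
time: 10.98
tool_pos: [478.2, -35.5, 192.2]
tcp_rot: [-180.0, 0.0, 53.0]
ft_force: [0.1, 1.1, -1.5]
finger_gap: 42.2
grip_force: 41.0
```

apply_moves(rows=[[0,0,3,0,0,0],[0,0,3,0,0,0],[0,0,3,0,0,0],[0,0,3,0,0,0],[0,0,0,0,0,0]])

```text
time: 11.6
tool_pos: [478.0, -35.4, 179.9]
tcp_rot: [-180.0, 0.0, 53.0]
ft_force: [-0.5, 1.1, -0.6]
finger_gap: 41.9
grip_force: 41.0
```

apply_moves(rows=[[0,0,4,0,0,0],[0,0,4,0,0,0],[0,0,5,0,0,0],[0,0,5,0,0,0],[0,0,4,0,0,0]])

```text
time: 12.22
tool_pos: [478.1, -35.4, 157.8]
tcp_rot: [-180.0, 0.0, 53.0]
ft_force: [0.1, -0.5, -0.7]
finger_gap: 41.9
grip_force: 41.0
```

Run:
```python
from n import *
for i in range(3): eyes.snapshot("side"); s=sense(); print(s["tool_pos"].round(1),s["ft_force"].round(1))
p,d,W=cloud("side");zr=s["tool_pos"][2]-42.6
Q=W[(np.hypot(W[...,0]-478,W[...,1]+33)<70)&(W[...,2]>zr+3)&(W[...,2]<zr+32)]
f=least_squares(lambda c:np.hypot(Q[:,0]-c[0],Q[:,1]-c[1])-(c[2]-c[3]*(Q[:,2]-zr)),[478,-33,62,1.1],loss="soft_l1",f_scale=2);print(f.x.round(2))
print(cyl(W,(478,-33),55,3,15),cyl(W,(478,-33),12,30,95))
```

```text
[477.8 -35.4 157.3] [-0.3  0.6 -2.1]
[477.8 -35.4 157.6] [-0.5  0.2 -1.5]
[478.  -35.4 158. ] [-0.3 -0.4 -1.3]
[478.86 -34.67  66.2    1.21]
(array([478.9, -34. ]), 334, np.float64(1.22)) (array([478.8, -32.8]), 35, np.float64(0.54))
```

apply_moves(rows=[[0.9,-0.7,0,0,0,0],[0,0,2,0,0,0],[0,0,2,0,0,0],[0,0,2,0,0,0],[0,0,0,0,0,0]])

```text
time: 13.05
tool_pos: [478.0, -34.3, 152.0]
tcp_rot: [-180.0, 0.0, 53.0]
ft_force: [-0.8, -0.7, -0.8]
finger_gap: 42.1
grip_force: 41.0
```

apply_moves(rows=[[0,0,1.5,0,0,0],[0,0,1.5,0,0,0],[0,0,1.5,0,0,0],[0,0,1.5,0,0,0],[0,0,0,0,0,0]])

```text
time: 13.68
tool_pos: [478.1, -34.3, 146.1]
tcp_rot: [-180.0, 0.0, 53.0]
ft_force: [0.7, -0.7, -0.7]
finger_gap: 41.9
grip_force: 41.0
```

apply_moves(rows=[[0,0,1.5,0,0,0],[0,0,1,0,0,0],[0,0,1,0,0,0],[0,0,0.7,0,0,0],[0,0,0,0,0,0]])

```text
time: 14.3
tool_pos: [478.2, -34.3, 142.1]
tcp_rot: [-180.0, 0.0, 53.0]
ft_force: [0.7, 0.4, -0.8]
finger_gap: 42.1
grip_force: 40.9
```

apply_moves(rows=[[0,0,0.4,0,0,0],[0,0,0.4,0,0,0],[0,0,0.4,0,0,0],[0,0,0,0,0,0],[0,0,0,0,0,0]])

```text
time: 14.92
tool_pos: [478.3, -34.3, 141.9]
tcp_rot: [180.0, -0.0, 53.0]
ft_force: [-5.0, 1.3, 8.3]
finger_gap: 41.7
grip_force: 41.9
```

The upward force and the stall at 141.9 mm show it is seated, so I'll release.

apply_moves(rows=[[0,0,0,0,0,0],[0,0,0,0,0,0],[0,0,0,0,0,0],[0,0,0,0,0,0],[0,0,0,0,0,0]], fingers=70)

```text
time: 15.55
tool_pos: [478.2, -34.3, 140.9]
tcp_rot: [-180.0, -0.0, 53.0]
ft_force: [0.2, 0.5, -0.1]
finger_gap: 69.7
grip_force: 0.0
```

apply_moves(rows=[[0,0,-5,0,0,0],[0,0,-6,0,0,0],[0,0,-6,0,0,0],[0,0,-6,0,0,0],[0,0,0,0,0,0]])

```text
time: 16.18
tool_pos: [478.7, -34.4, 164.8]
tcp_rot: [179.9, -0.0, 53.0]
ft_force: [0.7, -0.8, 0.2]
finger_gap: 70.0
grip_force: 0.0
```

Run:
```python
from n import *
p,d,W=cloud("side");s=sense();print(s["tool_pos"].round(1),s["ft_force"].round(1))
zr=99
Q=W[(np.hypot(W[...,0]-478,W[...,1]+33)<70)&(W[...,2]>zr+3)&(W[...,2]<zr+32)]
f=least_squares(lambda c:np.hypot(Q[:,0]-c[0],Q[:,1]-c[1])-(c[2]-c[3]*(Q[:,2]-zr)),[478,-33,62,1.1],loss="soft_l1",f_scale=2);print(f.x.round(2))
hsv=cv2.cvtColor(p,cv2.COLOR_RGB2HSV)
o=(hsv[...,0]<20)&(hsv[...,1]>150)&(hsv[...,2]>60)&(np.hypot(W[...,0]-478,W[...,1]+33)<30)&(W[...,2]>160)
P=W[o];print(len(P),P.mean(0) if len(P) else 0)
for a in ("lamp_seat","shade_hub"): print(a,[(np.round(x["xyz"]),round(x["confidence"],2)) for x in models.place_of(a,"side")[:2]])
K=eyes.get_calibration("side");c=np.array(K["intrinsics"])@(np.array(K["R"])@[478,-34,165]+K["t"]);u,v=(c[:2]/c[2]).astype(int)
cv2.imwrite("pics/f.png",cv2.resize(cv2.cvtColor(p[v-60:v+60,u-75:u+75],cv2.COLOR_RGB2BGR),None,fx=5,fy=5))
```

```text
[478.4 -34.3 164.2] [-0.4  0.9 -0.3]
[479.23 -33.58  66.68   1.21]
46 [471.98602061 -24.50416081 184.01253945]
lamp_seat [(array([477., -34., 137.]), 0.76)]
shade_hub [(array([478., -34., 160.]), 0.79), (array([661., -94.,   1.]), 0.66)]
```

View pics/f.png

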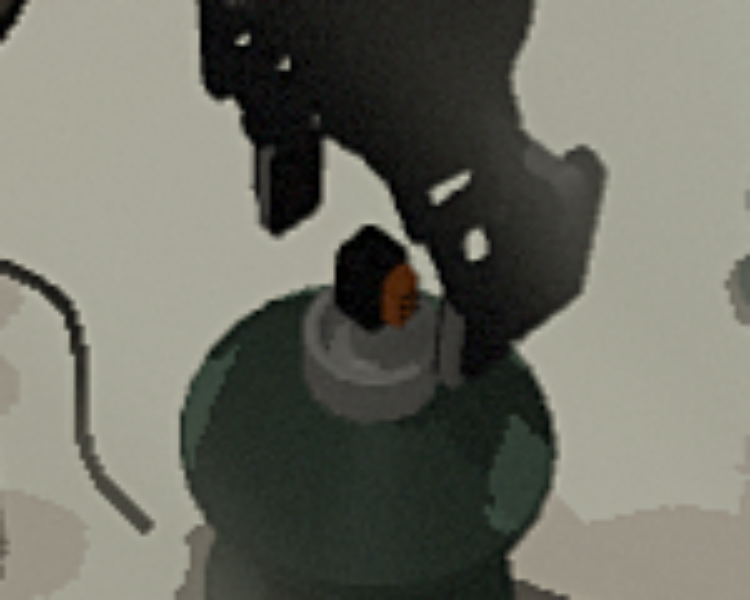

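Run:
```python
from h import *
O=[];B=[];
for i in range(4):
    p,d,W=cloud("side");hsv=cv2.cvtColor(p,cv2.COLOR_RGB2HSV)
    reg=(np.hypot(W[...,0]-479,W[...,1]+33)<19)&(W[...,2]>166)&(W[...,2]<189)
    o=(hsv[...,0]<20)&(hsv[...,1]>150)&(hsv[...,2]>60)&reg
    b=reg&(p.max(-1)<45)&~o
    O.append(W[o]);B.append(W[b])
O=np.vstack(O);B=np.vstack(B)
for P in(O,B):
    for it in range(3):
        A=P[:,:2]-np.median(P[:,:2],0);w,v=np.linalg.eigh(np.cov(A.T)); k=np.abs(A@v[:,0])<2
        P=P[k] if it<2 else P
    print(len(P),P.mean(0).round(1),np.sqrt(w).round(2),"line dir",np.degrees(np.arctan2(v[1,1],v[0,1])).round(1)%180,"extent",np.ptp(A@v[:,1]).round(1))
h=(np.hypot(W[...,0]-479,W[...,1]+33)<26)&(W[...,2]>148)&(W[...,2]<166)&(p.min(-1)>60)
print(np.percentile(W[h][:,2],[50,90,97]))
```

```text
116 [472.1 -23.6 182.1] [1.   2.17] line dir 13.800000000000011 extent 7.6
328 [483.  -25.4 178.1] [0.74 4.71] line dir 155.8 extent 23.8
[154.65513638 156.29444744 159.8198648 ]
```

Run:
```python
from h import *
B=[]
for i in range(4):
    p,d,W=cloud("side");hsv=cv2.cvtColor(p,cv2.COLOR_RGB2HSV)
    reg=(np.hypot(W[...,0]-479,W[...,1]+33)<19)&(W[...,2]>166)&(W[...,2]<189)
    b=(reg&(p.max(-1)<45)).astype(np.uint8); b=cv2.erode(b,np.ones((3,3),np.uint8))>0
    B.append(W[b])
B=np.vstack(B);print(len(B))
# 3D plane by RANSAC
best=(0,None);r=np.random.default_rng(0)
for _ in range(1500):
    a=B[r.choice(len(B),3,False)];n=np.cross(a[1]-a[0],a[2]-a[0])
    if np.linalg.norm(n)<20: continue
    n/=np.linalg.norm(n);k=np.abs((B-a[0])@n)<0.8
    if k.sum()>best[0]: best=(k.sum(),k)
P=B[best[1]];c=P.mean(0);n=np.linalg.svd(P-c)[2][2];n*=np.sign(n[1])
print(len(P),c.round(1),n.round(2),"normal dir",np.degrees(np.arctan2(n[1],n[0])).round(1))
plan((478.3,-34.3,160,57,2))
```

```text
168
135 [483.8 -25.6 177.9] [ 0.5   0.87 -0.02] normal dir 60.1
t 16.73 [478.1 -34.3 163.8] [-1.7999e+02  1.0000e-02  5.2980e+01] F [0.1 0.1 0.2] gap 69.8 0.0
call
[0.1,0.1,1.9,-0.0,0.0,-0.035]
[0.1,0.1,1.9,-0.0,0.0,-0.035]
```

The side plane of the head has its normal at 60°, so the button faces 150°. I need tool yaw 60° and a TCP 2 mm towards lamp +x, with the tips at z≈161.

```bash
python3 -c "
from h import *
plan((479.8,-35.2,161,60,3))"
```

```text
t 16.73 [478.1 -34.3 163.8] [-1.7999e+02  1.0000e-02  5.2980e+01] F [0.1 0.1 0.2] gap 69.8 0.0
call
[0.1,0.6,0.9,-0.0,0.0,-0.041]
[0.1,0.6,0.9,-0.0,0.0,-0.041]
[0.0,0.6,0.9,-0.0,0.0,-0.041]
```

apply_moves(rows=[[0.1,0.6,0.9,0,0,-0.041],[0.1,0.6,0.9,0,0,-0.041],[0,0.6,0.9,0,0,-0.041],[0,0,0,0,0,0],[0,0,0,0,0,0]], fingers=40)

```text
time: 17.35
tool_pos: [479.8, -35.2, 161.2]
tcp_rot: [180.0, 0.0, 60.0]
ft_force: [1.2, -0.4, -0.5]
finger_gap: 39.8
grip_force: 0.0
```

apply_moves(rows=[[0,0,0,0,0,0],[0,0,0,0,0,0],[0,0,0,0,0,0],[0,0,0,0,0,0],[0,0,0,0,0,0]], fingers=10, grip_force=40)

```text
time: 17.98
tool_pos: [479.7, -35.1, 161.4]
tcp_rot: [-180.0, 0.0, 60.0]
ft_force: [-3.3, 1.5, 4.8]
finger_gap: 18.9
grip_force: 40.0
```

Gap of 18.9 mm means the button is in. Now I'll pull up.

apply_moves(rows=[[0,0,-2,0,0,0],[0,0,-4,0,0,0],[0,0,-5,0,0,0],[0,0,-5,0,0,0],[0,0,-4,0,0,0]])

```text
time: 18.6
tool_pos: [479.7, -35.1, 181.5]
tcp_rot: [-180.0, 0.0, 60.0]
ft_force: [0.2, 1.2, -4.9]
finger_gap: 19.0
grip_force: 39.9
```

Run:
```python
from n import *
p,d,W=cloud("side");s=sense();print(s["tool_pos"].round(1),s["ft_force"].round(1),s["finger_gap"])
h=(np.hypot(W[...,0]-479,W[...,1]+33)<26)&(W[...,2]>140)&(W[...,2]<230)&(p.min(-1)>60)
print(np.percentile(W[h][:,2],[10,50,90,97]))
K=eyes.get_calibration("side");c=np.array(K["intrinsics"])@(np.array(K["R"])@[478,-34,175]+K["t"]);u,v=(c[:2]/c[2]).astype(int)
cv2.imwrite("pics/g.png",cv2.resize(cv2.cvtColor(p[v-60:v+60,u-75:u+75],cv2.COLOR_RGB2BGR),None,fx=5,fy=5))
```

```text
[479.7 -35.2 182. ] [-1.7  0.8 -1.1] 19.295267137168867
[161.88902718 173.26809818 176.49514867 199.88275106]
```

View pics/g.png

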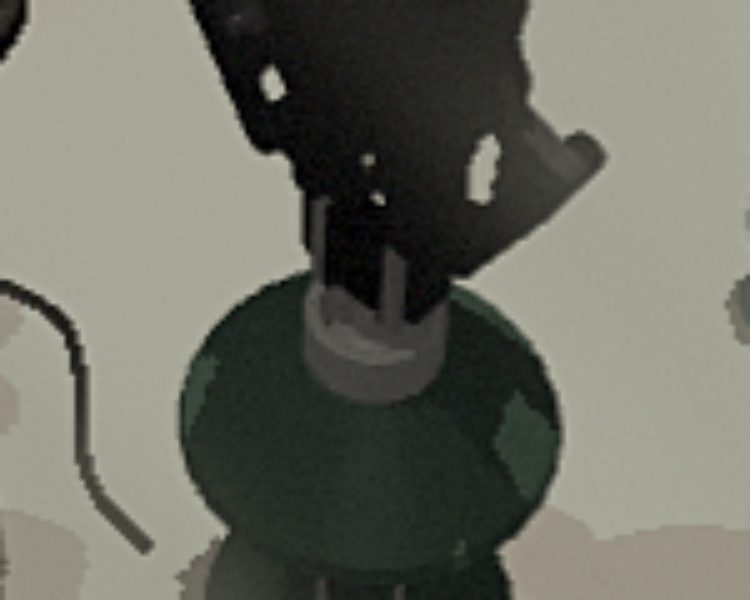

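The stem and shade rise together; the hub is at (375,345) with its top at z≈175, and the fingers grip the head above it. I'll carry on.

apply_moves(rows=[[0,0,-4,0,0,0],[0,0,-7,0,0,0],[0,0,-8,0,0,0],[0,0,-8,0,0,0],[0,0,-6,0,0,0]])

```text
time: 19.27
tool_pos: [479.7, -35.1, 214.8]
tcp_rot: [-180.0, 0.0, 60.0]
ft_force: [-1.7, 1.4, -5.1]
finger_gap: 19.3
grip_force: 39.7
```

apply_moves(rows=[[0,0,-7,0,0,0],[0,0,-8,0,0,0],[0,0,-8,0,0,0],[0,0,-5,0,0,0],[0,0,-3,0,0,0]])

```text
time: 19.9
tool_pos: [479.7, -35.2, 245.4]
tcp_rot: [-180.0, 0.0, 60.0]
ft_force: [-1.4, 2.1, -4.3]
finger_gap: 19.3
grip_force: 39.5
```

apply_moves(rows=[[0,0,-1.5,0,0,0],[0,0,-1.5,0,0,0],[0,0,-1,0,0,0],[0,0,-1,0,0,0],[0,0,-0.5,0,0,0]])

```text
time: 20.52
tool_pos: [479.7, -35.2, 250.7]
tcp_rot: [-180.0, 0.0, 60.0]
ft_force: [-2.9, 1.2, -4.2]
finger_gap: 18.8
grip_force: 39.4
```

apply_moves(rows=[[0,0,-0.4,0,0,0],[0,0,-0.4,0,0,0],[0,0,-0.3,0,0,0],[0,0,0,0,0,0],[0,0,0,0,0,0]])

```text
time: 21.15
tool_pos: [479.7, -35.1, 251.5]
tcp_rot: [-180.0, 0.0, 60.0]
ft_force: [-2.7, 0.9, -8.1]
finger_gap: 19.2
grip_force: 39.3
```

apply_moves(rows=[[0,0,-0.3,0,0,0],[0,0,0,0,0,0],[0,0,0,0,0,0],[0,0,0,0,0,0],[0,0,0,0,0,0]])

```text
time: 21.78
tool_pos: [479.7, -35.2, 251.6]
tcp_rot: [-180.0, 0.0, 60.0]
ft_force: [0.6, 1.3, -15.6]
finger_gap: 18.9
grip_force: 39.5
```

Run:
```python
from n import *
p,d,W=cloud("side");s=sense();print(s["tool_pos"].round(1),s["ft_force"].round(1),s["finger_gap"],s["grip_force"])
h=(np.hypot(W[...,0]-479,W[...,1]+33)<26)&(W[...,2]>225)&(W[...,2]<260)&(p.min(-1)>60)
print("hub top",np.percentile(W[h][:,2],[10,50,90]))
zr=189
Q=W[(np.hypot(W[...,0]-478,W[...,1]+33)<70)&(W[...,2]>zr+3)&(W[...,2]<zr+32)]
f=least_squares(lambda c:np.hypot(Q[:,0]-c[0],Q[:,1]-c[1])-(c[2]-c[3]*(Q[:,2]-zr)),[478,-33,62,1.1],loss="soft_l1",f_scale=2);print(f.x.round(2))
K=eyes.get_calibration("side");c=np.array(K["intrinsics"])@(np.array(K["R"])@[478,-34,235]+K["t"]);u,v=(c[:2]/c[2]).astype(int)
cv2.imwrite("pics/i.png",cv2.resize(cv2.cvtColor(p[v-60:v+60,u-75:u+75],cv2.COLOR_RGB2BGR),None,fx=5,fy=5))
```

```text
[479.7 -35.1 251.6] [  1.    1.1 -15.3] 19.232243744249555 39.47403609752655
hub top [232.51066009 244.02131675 245.87561258]
[479.25 -33.47  66.8    1.22]
```

View pics/i.png

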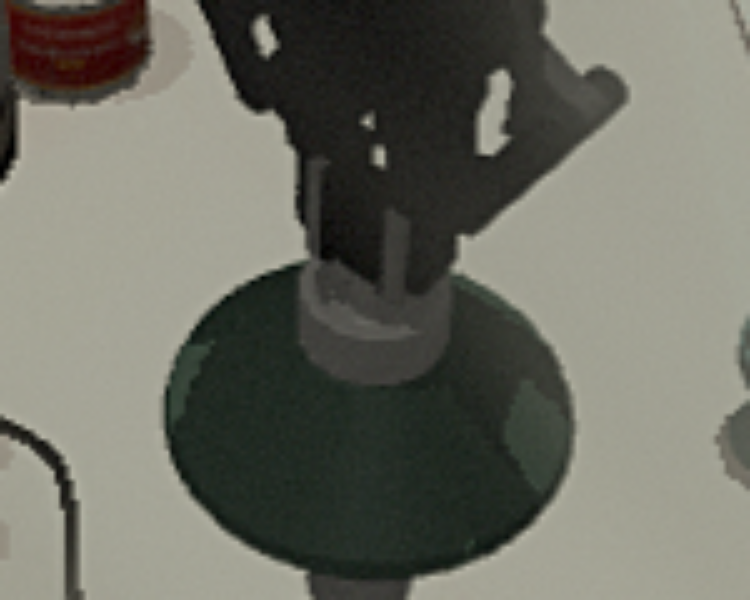

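The shade is level at (370,420), its hub top is at z≈245 and clear of the fingertips, and the force step to −15 N shows the hard stop. The stem is up 90 mm, so I'll hand in.

```bash
python3 -c "
from bench import job
print(job.hand_in())"
```

```text
the job is handed in; nothing more can be done
None
```

I handed the job in with the shade seated level on the lamp and the fingers clear of it. The gripper is squeezing the button and holding the stem at its second stop (up about 90 mm, 15 N against the stop). The pepper mill, salt shaker and tin were left alone, and no verdict came back.

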